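# Close the seed canister and hold its lid at the half-way vent mark

## Task

Lay the small perforated cover plate in the mouth of the bolted-down seed canister and press it firmly down so that it sits level on its ledge. Then fit the bayonet lid, lugs down through the two notches, and turn it clockwise (seen from above) to the half-way mark, 40 degrees from where it went in and well short of the lock click; the lid is sprung and turns back if let go, so finish while still gripping it and holding it there to keep the vent open. Never turn it on into the lock, and leave the punnet, pot, mallet and widger where they are.

Things in the scene. Friction and masses are not known exactly. Their poses are not given: they have to be found in the camera images.
- canister: Steel seed canister bolted to the bench, 74 mm tall, neck 100 mm across, foot flange 136 mm across. Origin: centre of its underside; z up; x through the two rim notches. The open mouth, bore 76 mm, goes straight down to a flat ring ledge 45 mm above the underside (ledge 10 mm wide, round a 56 mm well) on which the cover plate lies.
- canister_rim (a point): Centre of the canister's rim, 74 mm up. Two notches, 16 mm wide, in the rim, along the canister's +x and -x, open upward, let the lid's lugs down to the bayonet channel, floor 16 mm below the rim; from each notch the channel (10 mm high) runs clockwise (from above) under a 6 mm roof. Sprung balls resist from about 55 degrees of turn; the lid locks past them at about 80.
- half_mark (a point): One half-way mark: a single upright rib on the outside of the neck, 40 degrees clockwise (from above) of the +x notch, its twin opposite; the point is on it at rim height, 53 mm from the axis. At half-way the lid's lugs and bar point at the two single ribs. Pairs of ribs, at about 80 degrees, mark the lock.
- vent (a joint): Brass vent ring in the bayonet channel, pushed round by the lid's lugs; rad, 0 at rest, growing clockwise from above. The lid picks it up after about 0.1 rad of turn, so it reads about 0.6 with the lid at half-way. Its spring pushes back with 0.03 N m at 0 and 0.1 N m at half-way, enough to turn a released lid back.
- plate_center (a point): Loose aluminium cover plate, lying flat on the bench: perforated disc 72 mm in diameter, 4 mm thick, with a round stub knob 14 mm in diameter standing 12 mm up from its middle (16 mm overall), 70 g. The point is on its axis 8 mm above its underside; z up. Seated, it is 53 mm above the canister's underside.
- lid_center (a point): Loose lid on the bench, lugs down, 160 g: 72 mm disc, its top 13 mm above the underside; two lugs (10 mm wide, 7 high, at the bottom) reach 47 mm from the axis along its +x and -x; on top a wooden bar grip, 56 mm along x, 14 thick along y, 28 tall. Point: on the axis, 20.5 mm above the underside; 78.5 mm above the canister's underside when lugs rest in the channel. Either way round fits.
- punnet_center (a point): Black plastic seedling punnet, 140 x 95 x 50 mm, a bystander. Point at its centre, 25 mm up.
- pot_center (a point): Green glazed pot, 100 mm across the rim, 95 mm tall, a bystander. Point on its axis, 47.5 mm up.
- mallet_center (a point): Wooden mallet lying down, a bystander: round head 52 mm in diameter and 100 mm long, handle running 225 mm along its -x. Point at the middle of the head, 26 mm up.
- widger_center (a point): Stainless steel widger lying flat, a bystander: strip about 200 mm long (along its x), 18 mm wide, 4 mm thick. Point near its middle, 2 mm up.
There are look-alikes about, which are no part of the job. Several things look just like the part that bears lid_center: the one meant starts farthest from the robot's base.

How it is judged:
By the outcome, as a careful person would: the job done as asked, in the order asked, and still so for the second after the job is handed in, while the arm keeps its last pose, push and grip.
It also fails if it takes over 56 s, if anything falls off the work surface, if the arm or the gripper's body presses on something with over 40 N, if the wrist force passes 120 N, or if a joint passes its speed limit or range.

## Robot

A 6-joint arm with a two-finger parallel gripper is mounted at the origin on the work surface. World frame = base frame: x ahead of the robot, y to its left, z up, the work surface at z = 0. Lengths are in mm, angles in rad, forces in N, time in s.
With the tool pointing down it reaches from about 400 to 925 mm from the base axis. Payload 12.5 kg.
Tool frame: the origin (TCP) lies midway between the tips of the shut fingers; the grasp point (between the pads) lies 19 mm behind it; z points along the fingers, y is the line along which they close (so a half turn about z gives the same grasp; the last joint's range is limited). The gripper opens to 95 mm and grips with 3 to 60 N. Pads are 20 mm wide; open, the fingers measure 119 mm over their backs; the gripper's body (75 mm by 180 mm) begins 59 mm behind the grasp point.
Start: joints at [1.022, 0.491, 1.559, -0, 1.092, -0.106], TCP at [267.781, 564.748, 214.661] pointing down, gripper open.
Joint ranges: [-3.1, 3.1], [-0.84, 2.19], [0.05, 2.79], [-1.13, 4.28], [0.06, 2.93], [-2.69, 2.69]. Speed limits (rad/s): [2.22, 2.22, 2.79, 3.14, 3.14, 3.14].

## Interface

Orientations are given as [roll, pitch, yaw] about the fixed x, y, z axes, in that order (R = Rz(yaw) Ry(pitch) Rx(roll)).
In Python, from cell import state, read_camera, camera_info, env gives the robot as it stands.
- The arm moves only by the tool move_arm, never from a script. Its argument "commands" is a list of rows, each a list of 3 entries, a list of its own where there are three numbers: the shift along the world's x, y, z in cm, then the turn, a rotation vector about the world's x, y, z in degrees, then the opening, from 0 (shut) to 1 (fully open). A call has 1 to 10 rows; each row shifts and turns the commanded pose from where the row before left it; what a row does not reach is not made up. A row lasts 1/10 s, in which the tool goes at most 50 mm and 8.59 degrees, less where a joint would pass 70% of its speed; a pose out of reach is approached as far as the arm can. A call with a gripper value outside its range is refused whole. The fingers move at their own pace and stop on an object; the grip force is fixed at half the most. Time passes only in rows, so rows that do not move let the fingers close. It gives the time, the measured TCP pose, the force, the opening and the grip force at its end, in the units of the state.
- state(): the state, without advancing time (a new reading comes with each control period).
- read_camera(name): name is "scene" or "top" or "wrist"; returns the picture (400x640x3 uint8, blue, green, red); there is no depth.
- camera_info(name): a dict with "K" (3x3 intrinsics, pixels), "cam_to_world" (4x4, takes a point from camera to world coordinates). Camera axes: x right, y down, z forward; pixel columns grow to the right and rows downward; lengths in mm; the calibration is good to about 2 mm. A picture is of the moment at which its call begins: read the wrist's pose just before it. camera_info takes no time and is no camera call; for the wrist camera it gives the pose at the moment of the call.
- env.job_done(): hands the job in; it is judged then, once.
The state is a dict: "t": time; "joints": joint angles; "qvel": joint speeds; "tau": joint torques, N m; "eef_pos": TCP position; "tcp_rot": TCP orientation; "ft_force": force on the tool from outside, world axes, zero at the start; "moment": the same for the moment, N m; "opening": opening from 0.0 (shut) to 1.0 (fully open); "grip_force": force on a finger pad.
Only numpy, scipy, OpenCV 4.12 (cv2) and the standard library are available. Lean on these libraries where they do the work, as an engineer would, in place of code of your own. Each camera call takes 0.05 s, during which the arm holds its last target. There are 200 camera calls.

## Working session

There is one attempt and no reset: what is moved stays moved. The work goes in short steps, Python scripts to look and compute and a tool call to move; the robot and the scene stay as the last step left them, time stands still between calls to the robot, and variables do not carry over. Pictures are saved under pics/ and viewed, at most 10 in all, crops included, and the job is handed in when it is done.

Besides the shell and the picture viewer there is one more tool, called by a JSON object that holds its "method" and its "body". move_arm: Moves the arm, as the interface text tells. Its arguments: {"type":"object","properties":{"commands":{"type":"array"}},"required":["commands"]}

```bash
mkdir -p pics
cat > h.py <<'E'
import numpy as np, cv2
from cell import state, read_camera, camera_info, env
def px2w(name,u,v,z,ci=None):
    ci=ci or camera_info(name); K=np.array(ci["K"]);T=np.array(ci["cam_to_world"])
    d=T[:3,:3]@np.linalg.solve(K,[u,v,1]); o=T[:3,3]
    return (o+d*(z-o[2])/d[2]).round(1)
def w2px(name,p,ci=None):
    ci=ci or camera_info(name); K=np.array(ci["K"]);T=np.array(ci["cam_to_world"])
    c=T[:3,:3].T@(np.array(p,float)-T[:3,3]); q=K@c; return (q[:2]/q[2]).round(1)
E
python3 - <<'E'
from h import *
a=read_camera("top");b=read_camera("scene")
cv2.imwrite("pics/top.png",a);cv2.imwrite("pics/scene.png",b)
for n in("top","scene"):
  c=camera_info(n);print(n,np.array(c["K"]).round(1).tolist(),np.array(c["cam_to_world"]).round(3).tolist())
E
```

```text
top [[362.3, 0.0, 324.5], [0.0, 362.3, 197.5], [0.0, 0.0, 1.0]] [[0.033, -0.976, 0.216, 323.57], [-0.999, -0.031, 0.012, -81.775], [-0.005, -0.217, -0.976, 1041.771], [0.0, 0.0, 0.0, 1.0]]
scene [[501.5, 0.0, 313.0], [0.0, 501.5, 197.6], [0.0, 0.0, 1.0]] [[0.714, 0.419, -0.56, 1272.576], [0.7, -0.42, 0.578, -836.684], [0.007, -0.805, -0.594, 869.98], [0.0, 0.0, 0.0, 1.0]]
```

View pics/top.png

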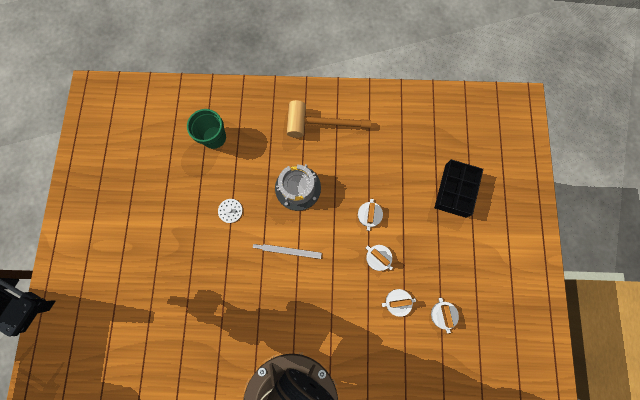

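View pics/scene.png

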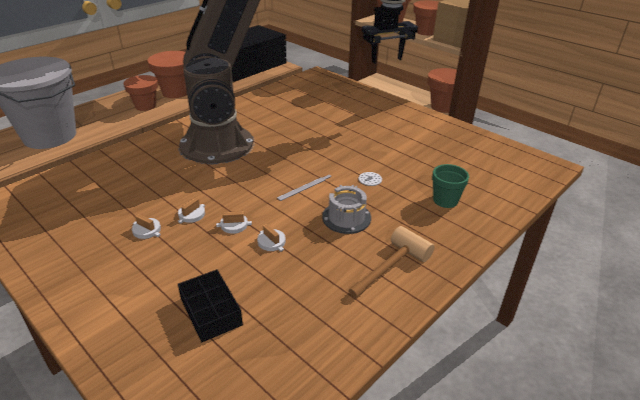

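The top view shows four lid look-alikes at (371,214), (380,258), (400,303) and (445,316). The canister is at (298,186), the plate at (230,211), the pot at (206,127), the mallet at (297,118), the punnet at (460,188) and the widger at (287,251). The scene view agrees.

Run:
```python
from h import *
for n,p,z in [("l1",(371,214),13),("l2",(380,258),13),("l3",(400,303),13),("l4",(445,316),13),("plate",(230,211),4),("can",(298,183),74)]:
    w=px2w("top",*p,z);print(n,w,np.hypot(w[0],w[1]).round(0))
a=cv2.imread("pics/top.png")
A=cv2.resize(a[155:245,265:405],None,fx=5.6,fy=5.6,interpolation=cv2.INTER_CUBIC)
cv2.imwrite("pics/crop1.png",A)
```

```text
l1 [ 507.2 -205.    13. ] 547.0
l2 [ 382.9 -230.8   13. ] 447.0
l3 [ 263.3 -285.3   13. ] 388.0
l4 [ 233.5 -406.6   13. ] 469.0
plate [504.4 204.4   4. ] 544.0
can [576.7   4.2  74. ] 577.0
```

View pics/crop1.png

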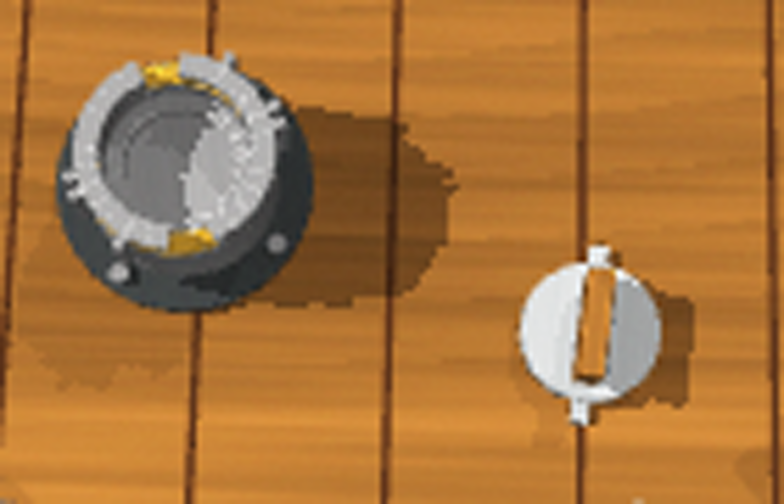

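The crop shows the canister rim centred near crop (174,153), with notches at (160,73) and (190,240). The single ribs are at (230,62) and (120,243), so half-way is clockwise, as described. The lid at (590,335) is l1, 547 mm from the base; the others are at 447, 388 and 469, so this is the one meant. I'll start towards the plate.

{"method": "move_arm", "body": {"commands": [[[3,-4,0],[0,0,0],1],[[3,-4,0],[0,0,0],1],[[3,-4,0],[0,0,0],1],[[3,-4,0],[0,0,0],1],[[3,-4,0],[0,0,0],1],[[2.5,-4,0],[0,0,0],0.5],[[2,-4,-2],[0,0,0],0.5],[[1,-4,-2],[0,0,0],0.5],[[1,-4,-1],[0,0,0],0.5],[[0,0,0],[0,0,0],0.5]]}}

```text
t: 1.1
eef_pos: [483.0, 200.9, 163.1]
tcp_rot: [-3.139, -0.002, 2.695]
ft_force: [-0.5, 0.1, 0.1]
opening: 0.635
grip_force: 0.0
```

Run:
```python
from h import *
s=state();print({k:np.round(s[k],3).tolist() for k in s})
ci=camera_info("wrist");a=read_camera("wrist");cv2.imwrite("pics/w1.png",a)
print(np.array(ci["K"]).round(1).tolist(),np.array(ci["cam_to_world"]).round(3).tolist())
print(w2px("wrist",[504.4,204.4,4],ci),w2px("wrist",[*s["eef_pos"][:2],4],ci))
```

```text
{'t': 1.1, 'joints': [0.268, 0.412, 1.865, -0.001, 0.868, -0.856], 'qvel': [0.075, -0.013, -0.043, 0.018, 0.031, 0.078], 'tau': [-2.821, -50.869, -20.498, -0.174, -0.299, -0.927], 'eef_pos': [483.005, 200.919, 163.091], 'tcp_rot': [-3.139, -0.002, 2.695], 'ft_force': [-0.489, 0.081, 0.131], 'moment': [-0.018, -0.032, -0.028], 'grip_force': 0.0, 'opening': 0.635}
[[355.5, 0.0, 318.1], [0.0, 355.5, 205.3], [0.0, 0.0, 1.0]] [[0.432, 0.871, 0.234, 416.496], [0.902, -0.417, -0.115, 233.358], [-0.003, 0.261, -0.965, 333.056], [0.0, 0.0, 0.0, 1.0]]
[331.4 208.2] [318.5 190.1]
```

View pics/w1.png

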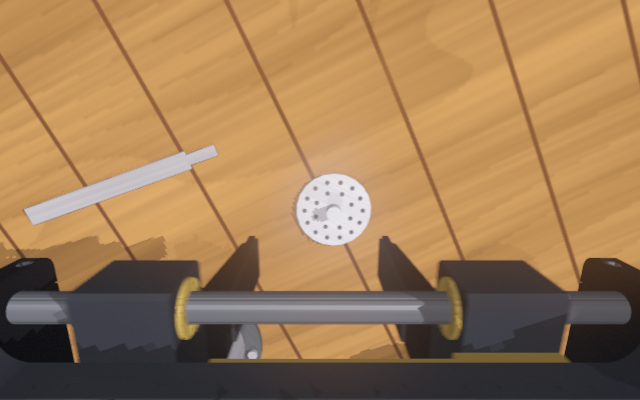

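The wrist picture shows the plate centred at (333.5,209.5), close to where I predicted it (331,208). The knob is at (334,211).

Run:
```python
from h import *
w=px2w("wrist",333.5,209.5,4);s=state();print(w,w-np.array(s["eef_pos"]),s["eef_pos"])
```

```text
[506.9 207.6   4. ] [  23.89106324    4.78340788 -159.92857869] [483.00893676 202.81659212 163.92857869]
```

{"method": "move_arm", "body": {"commands": [[[2.3,0,-3],[0,0,0],0.45],[[0,0,-5],[0,0,0],0.45],[[0,0,-3.5],[0,0,0],0.45],[[0,0,-2.5],[0,0,0],0.45],[[0,0,-1.8],[0,0,0],0.45],[[0,0,0],[0,0,0],0.45]]}}

```text
t: 1.75
eef_pos: [505.4, 205.9, 5.6]
tcp_rot: [-3.141, -0.001, 2.7]
ft_force: [-0.6, -0.9, 0.1]
opening: 0.446
grip_force: 0.0
```

Run:
```python
from h import *
ci=camera_info("wrist");a=read_camera("wrist");s=state();print(s["eef_pos"],w2px("wrist",[*s["eef_pos"][:2],16],ci))
cv2.imwrite("pics/w2.png",cv2.resize(a[100:400,120:520],None,fx=2,fy=2))
```

```text
[505.50680995 205.91181989   6.15197456] [318.1 266.7]
```

View pics/w2.png

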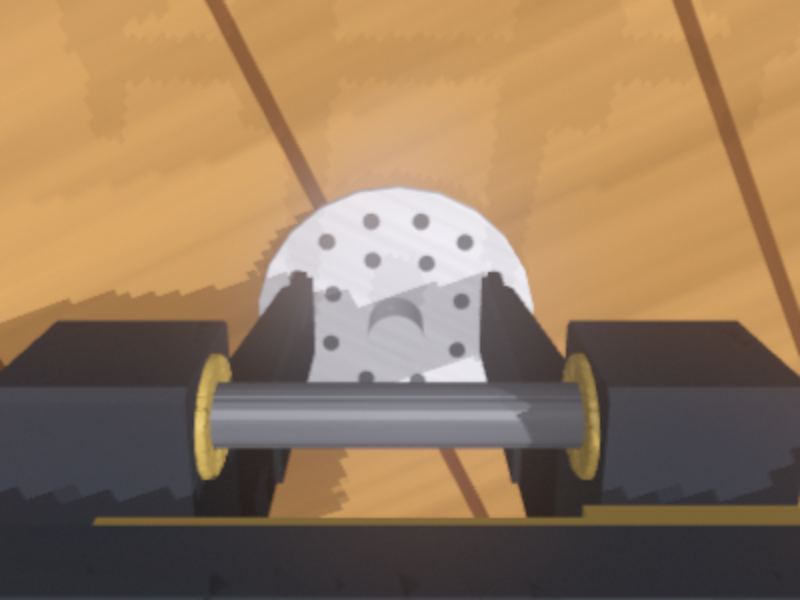

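Run:
```python
from h import *
ci=camera_info("wrist");p=px2w("wrist",318,193.5,4);T=np.array(ci["cam_to_world"]);y=T[:2,1]/np.linalg.norm(T[:2,1])
print(p, p[:2]+36*y, px2w("wrist",318,260.5,16), px2w("wrist",318,248.5,16)[:2]+7*y)
```

```text
[475.2 220.3   4. ] [507.74224545 204.90512224] [502.9 207.2  16. ] [503.52765884 206.80655155]
```

The wrist crop shows the knob between the fingers, at crop (396,322). The disc edge and knob estimates straddle the TCP, so I'll grip here and lift.

{"method": "move_arm", "body": {"commands": [[[0,0,0],[0,0,0],0],[[0,0,0],[0,0,0],0],[[0,0,0],[0,0,0],0],[[0,0,0],[0,0,0],0],[[0,0,0],[0,0,0],0],[[0,0,0],[0,0,0],0]]}}

```text
t: 2.4
eef_pos: [505.9, 204.9, 6.9]
tcp_rot: [3.141, 0.0, 2.699]
ft_force: [-0.5, 1.2, 2.5]
opening: 0.137
grip_force: 30.0
```

{"method": "move_arm", "body": {"commands": [[[0,0,3],[0,0,0],0],[[0,0,4],[0,0,0],0],[[0,0,4],[0,0,0],0],[[1,-4,3],[0,0,0],0],[[2,-4.5,0],[0,0,0],0],[[2,-4.5,0],[0,0,0],0],[[1.5,-4,0],[0,0,0],0],[[0.5,-3,0],[0,0,0],0],[[0,0,0],[0,0,0],0],[[0,0,0],[0,0,0],0]]}}

```text
t: 3.4
eef_pos: [575.3, 5.2, 145.8]
tcp_rot: [-3.142, -0.001, 2.697]
ft_force: [0.5, 0.8, 0.1]
opening: 0.136
grip_force: 30.0
```

Run:
```python
from h import *
ci=camera_info("wrist");s=state();a=read_camera("wrist");print(s["eef_pos"],s["joints"],w2px("wrist",[576,3,74],ci))
cv2.imwrite("pics/w3.png",cv2.resize(a[100:400,120:520],None,fx=2,fy=2))
cv2.imwrite("pics/w3f.png",a)
b=read_camera("top");cv2.imwrite("pics/top3.png",b)
import json;json.dump({"K":np.array(ci["K"]).tolist(),"cam_to_world":np.array(ci["cam_to_world"]).tolist()},open("ci3.json","w"))
```

```text
[575.28673915   5.19230023 145.82796748] [-1.05881263e-01  4.99909862e-01  1.75791879e+00  2.92715723e-04
  8.84445699e-01 -1.23248836e+00] [315.8 219.1]
```

View pics/w3.png

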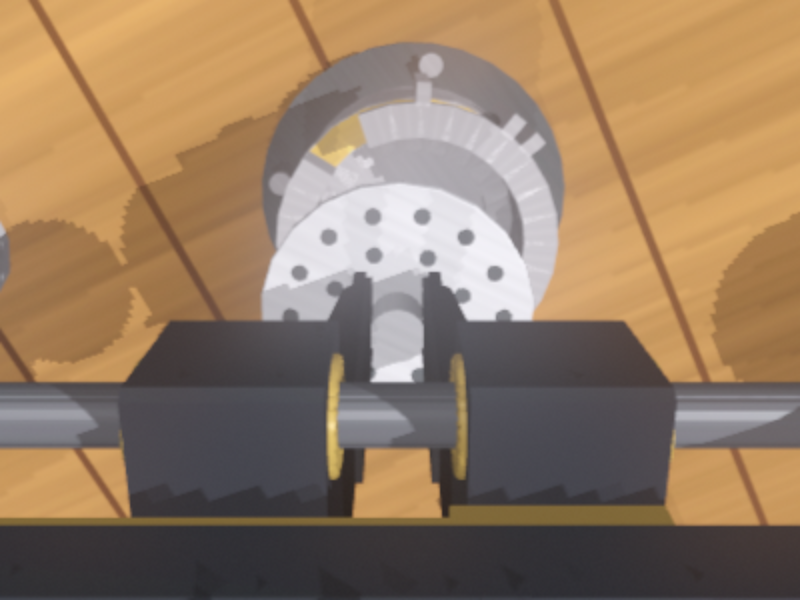

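The plate is held level, with its disc spanning crop x 262–533 and its top edge at y 183. The canister rim spans x 277–558 with its top edge at (418,100). The notch is at (337,140), the single rib at (424,93) and the pair at (524,134).

Run:
```python
from h import *;import json
ci={k:np.array(v) for k,v in json.load(open("ci3.json")).items()}
o=lambda u,v:(120+u/2,100+v/2)
y=ci["cam_to_world"][:2,1];y=y/np.linalg.norm(y)
P=lambda u,v,z:px2w("wrist",*o(u,v),z,ci)[:2]
c1=P(418,100,74)+50*y; c2=P(425,138,74)+38*y
pl=P(397.5,183,142.9)+36*y
kn=P(397,333,154.9)
top=px2w("top",296.1,182.3,74)
print("rim",c1,c2,P(277,215,74),P(558,230,74),"plate",pl,"knob",kn,"top",top)
c=c1
for n,q,z in [("notch",(337,140),58),("rib",(424,93),70),("pair",(524,134),70)]:
    d=P(*q,z)-c;print(n,np.degrees(np.arctan2(d[1],d[0])).round(1),np.hypot(*d).round(1))
q=lambda u,v:px2w("top",265+u/5.6,155+v/5.6,66)
a,b=q(160,70),q(190,242);d=a-b;print(a,b,np.degrees(np.arctan2(d[1],d[0])),(a+b)/2)
a,b=[px2w("top",265+u/5.6,155+v/5.6,13) for u,v in [(600,252),(580,415)]];d=a-b;print("lid",a,b,np.degrees(np.arctan2(d[1],d[0])),np.hypot(*d[:2]),(a+b)/2)
```

```text
rim [580.93703532  10.69074518] [582.80414684  12.55296634] [550.9 -29.8] [598.7  57.6] plate [576.89866543   4.81333653] knob [576.    5.1] top [578.5   9.5  74. ]
notch -164.8 44.5
rib 152.2 52.1
pair 110.1 52.9
[623.3  19.5  66. ] [5.355e+02 2.000e-01 6.600e+01] 12.397459023859303 [579.4    9.85  66.  ]
lid [ 548.5 -208.    13. ] [ 463.3 -198.3   13. ] -6.495144538743575 85.75039358510256 [ 505.9  -203.15   13.  ]
```

{"method": "move_arm", "body": {"commands": [[[0.4,0.55,-3],[0,0,0],0],[[0,0,-2],[0,0,0],0],[[0,0,-1],[0,0,0],0],[[0,0,0],[0,0,0],0],[[0,0,0],[0,0,0],0]]}}

```text
t: 4.0
eef_pos: [579.8, 11.5, 86.7]
tcp_rot: [3.141, 0.001, 2.7]
ft_force: [-0.1, 0.2, -0.8]
opening: 0.134
grip_force: 30.0
```

Run:
```python
from h import *
ci=camera_info("wrist");s=state();a=read_camera("wrist");print(s["eef_pos"])
w=cv2.resize(a[140:400,200:440],None,fx=2.3,fy=2.3,interpolation=cv2.INTER_CUBIC)
# overlay predicted rim circles about two candidates are left out; plain view
cv2.imwrite("pics/w4.png",w)
import json;json.dump({"K":np.array(ci["K"]).tolist(),"cam_to_world":np.array(ci["cam_to_world"]).tolist()},open("ci4.json","w"))
```

```text
[579.84006049  11.48761902  86.72661419]
```

View pics/w4.png

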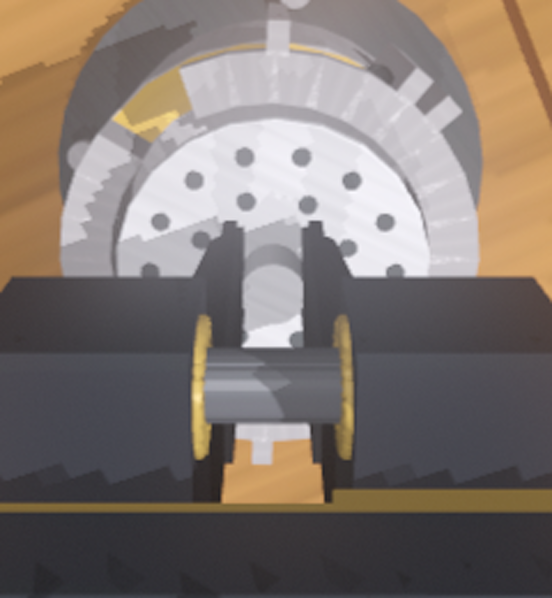

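The plate is now over the mouth. The rim spans x 60–479 at row 265 with its top edge at row 50, and the near rim edge shows at row 440. The plate spans x 117–429 with its top edge at row 119.

Run:
```python
from h import *;import json
ci={k:np.array(v) for k,v in json.load(open("ci4.json")).items()}
y=ci["cam_to_world"][:2,1];y=y/np.linalg.norm(y);x=np.array([-y[1],y[0]])
P=lambda u,v,z:px2w("wrist",200+u/2.3,140+v/2.3,z,ci)[:2]
f=lambda w:(round(float(w@x),1),round(float(w@y),1))
print("axes",x,y)
for n,w in dict(rimtop=P(275,50,74)+50*y,inner=P(275,105,74)+38*y,rimbot=P(262,440,74)-50*y,rimL=P(60,265,74),rimR=P(479,265,74),plate=P(273,119,83.7)+36*y,pL=P(117,262,83.7),pR=P(429,262,83.7),knob=P(272,297,95.7)).items(): print(n,w.round(1),f(w))
```

```text
axes [0.42817395 0.90369634] [ 0.90369634 -0.42817395]
rimtop [582.1  11.3] (259.4, 521.2)
inner [582.6  11. ] (259.4, 521.8)
rimbot [580.9   8.3] (256.2, 521.4)
rimL [561.7 -36.2] (207.8, 523.1)
rimR [604.8  54.9] (308.6, 523.0)
plate [581.5  11.1] (259.0, 520.8)
pL [564.  -19.9] (223.5, 518.2)
pR [594.4  44.3] (294.5, 518.2)
knob [581.8  10.7] (258.8, 521.2)
```

{"method": "move_arm", "body": {"commands": [[[0,-0.08,-0.3],[0,0,0],0],[[0,0,-0.4],[0,0,0],0],[[0,0,-0.4],[0,0,0],0],[[0,0,-0.4],[0,0,0],0],[[0,0,0],[0,0,0],0]]}}

```text
t: 4.55
eef_pos: [579.3, 10.2, 70.4]
tcp_rot: [-3.141, -0.001, 2.699]
ft_force: [-0.1, 0.5, -0.1]
opening: 0.132
grip_force: 30.0
```

{"method": "move_arm", "body": {"commands": [[[0,0,-0.5],[0,0,0],0],[[0,0,-0.5],[0,0,0],0],[[0,0,-0.5],[0,0,0],0],[[0,0,0],[0,0,0],0]]}}

```text
t: 4.95
eef_pos: [579.2, 10.3, 55.2]
tcp_rot: [-3.141, -0.001, 2.699]
ft_force: [-0.9, 0.1, -1.1]
opening: 0.136
grip_force: 30.0
```

{"method": "move_arm", "body": {"commands": [[[0,0,-0.2],[0,0,0],0],[[0,0,-0.2],[0,0,0],0],[[0,0,-0.1],[0,0,0],0],[[0,0,0],[0,0,0],0]]}}

```text
t: 5.35
eef_pos: [579.7, 10.2, 51.8]
tcp_rot: [3.141, 0.001, 2.699]
ft_force: [-2.8, 0.6, 7.8]
opening: 0.134
grip_force: 30.0
```

{"method": "move_arm", "body": {"commands": [[[0,0,-0.2],[0,0,0],0],[[0,0,-0.2],[0,0,0],0],[[0,0,0],[0,0,0],0],[[0,0,0],[0,0,0],0]]}}

```text
t: 5.75
eef_pos: [581.0, 9.7, 49.9]
tcp_rot: [3.14, 0.005, 2.699]
ft_force: [-4.8, -2.7, 26.8]
opening: 0.137
grip_force: 30.0
```

{"method": "move_arm", "body": {"commands": [[[0,0,-0.1],[0,0,0],0],[[0,0,0],[0,0,0],0],[[0,0,0],[0,0,0],0]]}}

```text
t: 6.05
eef_pos: [581.3, 9.5, 49.3]
tcp_rot: [3.14, 0.005, 2.699]
ft_force: [-4.5, -4.0, 31.1]
opening: 0.135
grip_force: 32.6
```

{"method": "move_arm", "body": {"commands": [[[0,0,0.4],[0,0,0],0],[[0,0,0.2],[0,0,0],0.28],[[0,0,0],[0,0,0],0.28],[[0,0,0.5],[0,0,0],0.28],[[0,0,1],[0,0,0],0.28],[[0,0,1],[0,0,0],0],[[0,0,0],[0,0,0],0],[[0,0,0],[0,0,0],0],[[0,0,0],[0,0,0],0]]}}

```text
t: 6.95
eef_pos: [579.5, 10.2, 76.9]
tcp_rot: [3.142, -0.0, 2.699]
ft_force: [0.2, -0.1, 0.6]
opening: 0.024
grip_force: 0.0
```

{"method": "move_arm", "body": {"commands": [[[0,0,-0.7],[0,0,0],0],[[0,0,-0.7],[0,0,0],0],[[0,0,-0.2],[0,0,0],0],[[0,0,-0.2],[0,0,0],0],[[0,0,-0.2],[0,0,0],0],[[0,0,0],[0,0,0],0],[[0,0,0],[0,0,0],0]]}}

```text
t: 7.65
eef_pos: [579.5, 10.2, 60.9]
tcp_rot: [3.141, 0.002, 2.699]
ft_force: [-16.7, -0.3, 54.2]
opening: 0.004
grip_force: 27.4
```

{"method": "move_arm", "body": {"commands": [[[0,0,1],[0,0,0],0],[[0,0,2],[0,0,0],0],[[0,0,4],[0,0,0],0],[[-3,0,4],[0,0,0],0.4],[[-3,0,0],[0,0,0],0.6],[[0,0,0],[0,0,0],0.6]]}}

```text
t: 8.25
eef_pos: [516.9, 10.5, 167.5]
tcp_rot: [-3.141, -0.001, 2.699]
ft_force: [0.5, 0.1, -0.5]
opening: 0.202
grip_force: 0.0
```

Run:
```python
from h import *
import pickle
ci=camera_info("wrist");s=state();a=read_camera("wrist");print(s["eef_pos"],s["tcp_rot"])
cv2.imwrite("pics/w5.png",a);pickle.dump(ci,open("ci5.p","wb"))
print(w2px("wrist",[580,10,74],ci))
```

```text
[516.93042614  10.45278275 167.51117222] [-3.14142318e+00 -6.87059121e-04  2.69888091e+00]
[350.9 276.4]
```

{"method": "move_arm", "body": {"commands": [[[-1,-4.5,0],[0,0,5],0.6],[[-1,-4.5,0],[0,0,5],0.6],[[0,-4.5,0],[0,0,5],0.6],[[0,-4.5,0],[0,0,4],0.6],[[0,-3.3,0],[0,0,0],0.6],[[0,0,0],[0,0,0],0.6],[[0,0,0],[0,0,0],0.6],[[0,0,0],[0,0,0],0.6]]}}

```text
t: 9.1
eef_pos: [499.8, -202.0, 166.4]
tcp_rot: [3.141, -0.001, 3.031]
ft_force: [0.4, -0.2, 0.5]
opening: 0.597
grip_force: 0.0
```

Run:
```python
from h import *
import pickle
ci=camera_info("wrist");s=state();a=read_camera("wrist");print(s["eef_pos"],s["tcp_rot"])
pickle.dump(ci,open("ci6.p","wb"))
print(w2px("wrist",[506,-203.5,13],ci),w2px("wrist",[506,-203.5,41],ci))
b=cv2.imread("pics/w5.png");
c=[int(v) for v in w2px("wrist",[506,-203.5,20],ci)];d=[int(v) for v in w2px("wrist",[580,10,60],pickle.load(open("ci5.p","rb")))]
print(c,d)
def crop(i,p):
    x0=max(0,p[0]-65);y0=max(0,p[1]-75);print(x0,y0);return cv2.resize(i[y0:y0+150,x0:x0+130],(520,600)) [:, :]
m=np.hstack([crop(b,d),crop(a,c)]);m=cv2.resize(m,(800,int(600*800/1040)));cv2.imwrite("pics/m1.png",m)
```

```text
[ 499.75911033 -201.98776921  166.40102901] [ 3.14090079e+00 -1.08503879e-03  3.03091098e+00]
[317.  197.9] [316.9 205.7]
[317, 199] [349, 268]
284 193
252 124
```

View pics/m1.png

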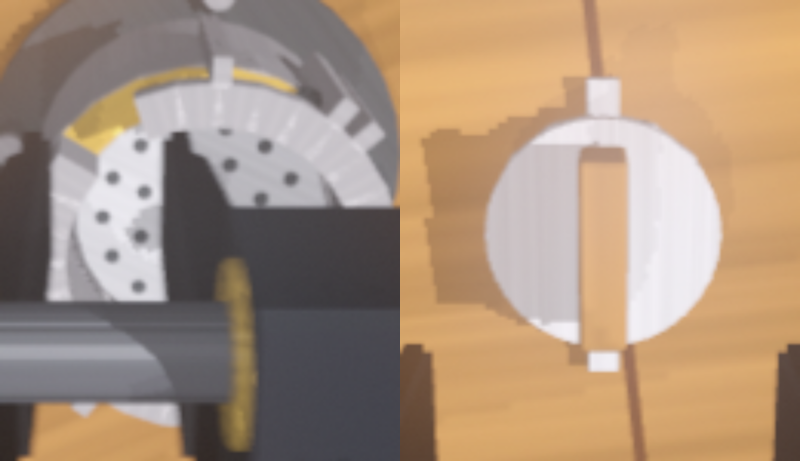

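Left: the plate sits level in the mouth, below the rim. Right: the lid disc is centred at montage (603,231) and its bar is upright in the view, lined up with the fingers.

Run:
```python
from h import *
import pickle
ci=pickle.load(open("ci6.p","rb"));s=state()
q=px2w("wrist",318.1,199,13,ci);print(q,q-np.array(s["eef_pos"]))
for v in[(603,97),(603,362)]:print(px2w("wrist",252+(v[0]-400)/3.08,124+v[1]/3.08,7,ci))
```

```text
[ 507.2 -202.6   13. ] [   7.41322872   -0.84003983 -153.6290398 ]
[ 467.5 -198.4    7. ]
[ 551.7 -207.8    7. ]
```

{"method": "move_arm", "body": {"commands": [[[0.75,-0.1,-4],[0,0,0],0.6],[[0,0,-4.5],[0,0,0],0.6],[[0,0,-3.5],[0,0,0],0.6],[[0,0,-2.2],[0,0,0],0.6],[[0,0,-0.7],[0,0,0],0.6],[[0,0,0],[0,0,0],0.4],[[0,0,0],[0,0,0],0],[[0,0,0],[0,0,0],0],[[0,0,0],[0,0,0],0],[[0,0,0],[0,0,0],0]]}}

```text
t: 10.15
eef_pos: [507.3, -203.9, 18.8]
tcp_rot: [-3.141, 0.001, 3.03]
ft_force: [-1.0, -0.3, -0.5]
opening: 0.234
grip_force: 0.0
```

{"method": "move_arm", "body": {"commands": [[[0,0,0],[0,0,0],0],[[0,0,0],[0,0,0],0],[[0,0,0],[0,0,0],0]]}}

```text
t: 10.45
eef_pos: [507.2, -203.8, 18.4]
tcp_rot: [-3.142, 0.0, 3.03]
ft_force: [-0.1, 0.6, 6.2]
opening: 0.143
grip_force: 30.0
```

{"method": "move_arm", "body": {"commands": [[[0,0,2],[0,0,0],0],[[0,0,4],[0,0,0],0],[[0,0,4],[0,0,0],0],[[1,4,2],[0,0,4],0],[[1.5,4.3,0],[0,0,5],0],[[1.5,4.3,0],[0,0,5],0],[[1.5,4.3,0],[0,0,5],0],[[1.5,4.4,0],[0,0,0],0],[[0,0,0],[0,0,0],0],[[0,0,0],[0,0,0],0]]}}

```text
t: 11.45
eef_pos: [576.8, 10.1, 137.6]
tcp_rot: [3.141, -0.001, -2.919]
ft_force: [-0.5, 0.3, -1.9]
opening: 0.145
grip_force: 30.0
```

{"method": "move_arm", "body": {"commands": [[[0,0,-2],[0,0,0],0],[[0,0,-1],[0,0,0],0],[[0,0,0],[0,0,0],0],[[0,0,0],[0,0,0],0]]}}

```text
t: 11.85
eef_pos: [577.0, 8.4, 108.2]
tcp_rot: [3.141, -0.0, -2.922]
ft_force: [0.4, -0.1, -0.5]
opening: 0.146
grip_force: 30.0
```

Run:
```python
from h import *
import pickle
ci=camera_info("wrist");s=state();a=read_camera("wrist");print(s["eef_pos"],s["tcp_rot"],s["joints"])
pickle.dump(ci,open("ci7.p","wb"))
cv2.imwrite("pics/w7.png",cv2.resize(a[120:400,200:440],None,fx=2.14,fy=2.14,interpolation=cv2.INTER_CUBIC))
```

```text
[577.02913174   8.43420324 108.16833935] [ 3.14140860e+00 -4.42974702e-04 -2.92229165e+00] [-9.98445322e-02  5.51757819e-01  1.78652822e+00  4.96879118e-05
  8.03784969e-01 -1.88997631e+00]
```

View pics/w7.png

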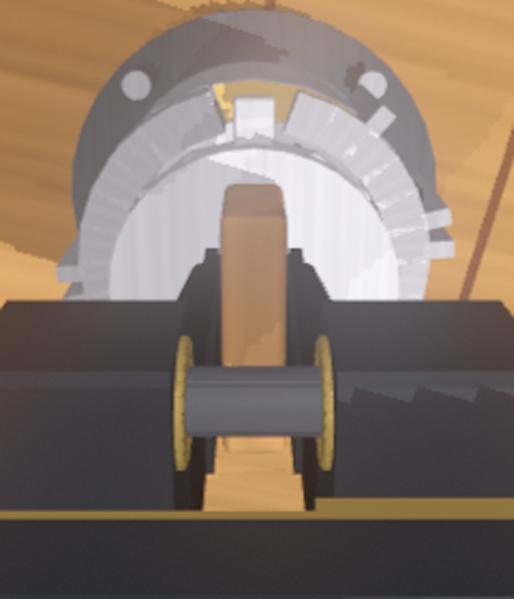

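The lid is over the mouth. The rim spans x 78–430 and the lid disc x 109–400, so the lid is centred sideways. The lug (235–275) is centred in the notch, whose corners are at (213,85) and (298,92) outside and (225,133) and (285,135) inside.

Run:
```python
from h import *
import pickle
ci=pickle.load(open("ci7.p","rb"));T=np.array(ci["cam_to_world"])
y=T[:2,1]/np.linalg.norm(T[:2,1]);x=np.array([-y[1],y[0]])
P=lambda u,v,z:px2w("wrist",200+u/2.14,120+v/2.14,z,ci)[:2]
zb=108.2-18.4
for n,w in dict(oL=P(213,87,74),oR=P(298,92,74),iL=P(225,134,74),iR=P(285,135,74),rimL=P(78,290,74),rimR=P(430,290,74),disctop=P(254,145,zb+13),dL=P(109,280,zb+13),dR=P(400,280,zb+13),lugEnd=P(255,97,zb+7),lugL=P(235,97,zb+7),lugR=P(275,97,zb+7),tcp=np.array(state()["eef_pos"])[:2]).items(): print(n,w.round(1),(w@x).round(1),(w@y).round(1))
print(x,y)
```

```text
oL [535.1 -11.5] -127.5 519.8
oR [531.5  11.1] -104.6 521.2
iL [547.   -5.7] -124.4 532.7
iR [543.7  10.4] -108.0 533.0
rimL [601.1 -37.6] -167.3 578.6
rimR [579.   61.7] -65.6 578.6
disctop [542.1   1.3] -116.5 529.4
dL [583.2 -26.3] -152.4 563.6
dR [567.6  44. ] -80.4 563.6
lugEnd [531.9  -0.7] -116.2 519.0
lugL [532.9  -5.4] -121.0 519.0
lugR [530.8   3.9] -111.5 519.0
tcp [577.2   8.6] -117.0 565.3
[-0.21725085  0.97611581] [0.97611581 0.21725085]
```

{"method": "move_arm", "body": {"commands": [[[0.37,0.1,0],[0,0,0],0],[[0,0,-0.7],[0,0,0],0],[[0,0,-0.6],[0,0,0],0],[[0,0,-0.4],[0,0,0],0],[[0,0,-0.3],[0,0,0],0],[[0,0,0],[0,0,0],0]]}}

```text
t: 12.5
eef_pos: [580.5, 10.3, 87.5]
tcp_rot: [3.141, -0.001, -2.921]
ft_force: [-0.3, -0.3, -1.2]
opening: 0.146
grip_force: 30.0
```

Lugs are already 5 mm into the notches with no force. Continuing down.

{"method": "move_arm", "body": {"commands": [[[0,0,-0.4],[0,0,0],0],[[0,0,-0.4],[0,0,0],0],[[0,0,-0.3],[0,0,0],0],[[0,0,-0.1],[0,0,0],0],[[0,0,0],[0,0,0],0]]}}

```text
t: 13.0
eef_pos: [580.7, 10.2, 76.4]
tcp_rot: [3.142, 0.0, -2.921]
ft_force: [-2.9, -0.3, 3.6]
opening: 0.145
grip_force: 30.0
```

{"method": "move_arm", "body": {"commands": [[[0,0,0.08],[0,0,-5],0],[[0,0,0],[0,0,-5],0],[[0,0,0],[0,0,-5],0],[[0,0,0],[0,0,-5],0],[[0,0,0],[0,0,0],0]]}}

```text
t: 13.5
eef_pos: [580.8, 10.1, 76.8]
tcp_rot: [-3.141, 0.0, 3.012]
ft_force: [-0.0, -1.0, -0.5]
opening: 0.148
grip_force: 30.0
```

Run:
```python
from h import *
s=state();print(s["eef_pos"],s["tcp_rot"],s["ft_force"],s["moment"],np.degrees(s["tcp_rot"][2]+2.921))
```

```text
[580.82603377  10.05085843  76.8128654 ] [-3.14146362e+00  1.22502595e-04  3.01178097e+00] [-0.03394114 -1.02213966 -0.46481371] [-0.20507518  0.04783665  0.05293289] 339.9233102625476
```

{"method": "move_arm", "body": {"commands": [[[0,0,0],[0,0,-5],0],[[0,0,0],[0,0,-5],0],[[0,0,0],[0,0,-5],0],[[0,0,0],[0,0,-5],0],[[0,0,0],[0,0,0],0],[[0,0,0],[0,0,0],0]]}}

```text
t: 14.1
eef_pos: [580.9, 10.2, 76.8]
tcp_rot: [3.141, 0.0, 2.668]
ft_force: [0.9, -0.5, -2.6]
opening: 0.143
grip_force: 30.0
```

Run:
```python
from h import *
import pickle
s=state();print(s["eef_pos"],s["tcp_rot"],s["ft_force"],s["moment"],np.degrees(s["tcp_rot"][2]+2.921)-360,s["grip_force"])
ci=camera_info("wrist");a=read_camera("wrist");pickle.dump(ci,open("ci8.p","wb"))
cv2.imwrite("pics/w8.png",cv2.resize(a[120:400,200:440],None,fx=2.14,fy=2.14,interpolation=cv2.INTER_CUBIC))
```

```text
[580.85800585  10.24847131  76.81351277] [3.14144048e+00 1.11207457e-04 2.66795165e+00] [ 0.90569187 -0.53904082 -2.56186858] [-0.04214934 -0.08032456  0.09252617] -39.77665837959779 30.001531541347504
```

View pics/w8.png

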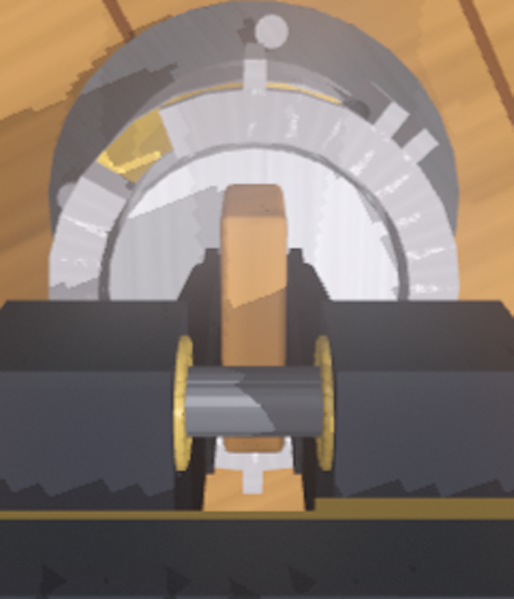

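The bar points straight at both single ribs, (255,75) and (254,480). The turn is 39.8°, the spring moment is about 0.09 N m, and the grip is holding.

```bash
python3 -c "
from cell import env
print(env.job_done())"
```

```text
the job is handed in; nothing more can be done
None
```

I've handed in the job: the cover plate is pressed down level on its ledge, and the bayonet lid is held in the gripper at 39.8° clockwise, on the half-way mark with the vent open and well short of the lock. I didn't touch the bystander objects.

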